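# Push the offcuts through the peg gauge into the scrap tray

## Robot

A 6-joint arm with a two-finger parallel gripper is mounted at the origin on a cart in front of the work surface, level with it; the furniture and walls round the work are solid. World frame = base frame: x ahead of the robot, y to its left, z up, the work surface at z = 0. Lengths are in m, angles in rad, forces in N, time in s.
With the tool pointing down it reaches from about 0.25 to 0.775 m from the base axis. Payload 4 kg.
Tool frame: the origin (TCP) lies on the centre line of the jaws, within the pads' length; the fingertips stand 25 mm ahead of it and the grasp point (between the pads) lies 6 mm ahead of it; z points along the fingers, y is the line along which they close (so a half turn about z gives the same grasp; the last joint's range is limited). The gripper opens to 94 mm and grips with 3 to 60 N. Pads are 16 mm wide; open, the fingers measure 119 mm over their backs; the gripper's body (75 mm by 177 mm) begins 78 mm behind the grasp point.
Start: joints at [-1.406, 0.087, 1.371, -0, 1.684, -0.103], TCP at [0.146, -0.53, 0.231] pointing down, gripper open.
Joint ranges: [-3.1, 3.1], [-0.76, 2.03], [0.27, 2.55], [-1.08, 4.22], [0.17, 2.65], [-2.57, 2.57]. Speed limits (rad/s): [2.79, 2.79, 3.14, 3.14, 3.14, 3.14].

## Interface

Orientations are given as [roll, pitch, yaw] about the fixed x, y, z axes, in that order (R = Rz(yaw) Ry(pitch) Rx(roll)).
In Python, from bench import robot, imaging gives the robot as it stands. The module is installed in compiled form; this text tells all that it offers.
- The arm moves only by the tool drive_tool, never from a script. Its argument "series" is a list of rows, each a list of 3 entries, a list of its own where there are three numbers: the finger opening in m, from 0 to 0.094, then the shift along the tool's x, y, z in m, then the turn, a rotation vector about the tool's x, y, z in rad. A call has 1 to 5 rows; each row is the pose to reach, as a shift and turn from the pose commanded when the call began, along the tool's axes at that moment; what a row does not reach only later rows make up. A row lasts 1/8 s, in which the tool goes at most 62.5 mm and 10.7 degrees, less where a joint would pass 70% of its speed; a pose out of reach is approached as far as the arm can. A call with a gripper value outside its range is refused whole. The fingers move at their own pace and stop on an object; the grip force is fixed at half the most. Time passes only in rows, so rows that repeat a pose let the fingers close. It gives the time, the measured TCP pose, the force, the opening and the grip force at its end, in the units of the state.
- robot.get_obs(): the state, without advancing time (a new reading comes with each control period).
- imaging.snapshot(name): name is "scene" or "top" or "wrist"; returns the picture (480x640x3 uint8, red, green, blue); there is no depth.
- imaging.get_calibration(name): a dict with "intrinsics" (3x3 intrinsics, pixels), "position" and "rotation" of the camera in the world. Camera axes: x right, y up, looking along -z (the intrinsics and any distortion apply to the point x, -y, -z); pixel columns grow to the right and rows downward; lengths in m; the calibration is good to about 2 mm. A picture is of the moment at which its call begins: read the wrist's pose just before it. get_calibration takes no time and is no camera call; for the wrist camera it gives the pose at the moment of the call.
- robot.close_job(): hands the job in; it is judged then, once.
The state is a dict: "time": time; "joint_positions": joint angles; "qvel": joint speeds; "joint_torque": joint torques, N m; "tool_pos": TCP position; "ee_rot": TCP orientation; "wrist_force": force on the tool from outside, world axes, zero at the start; "wrist_torque": the same for the moment, N m; "width": finger opening in m; "finger_force": force on a finger pad.
Only numpy, scipy, OpenCV 4.12 (cv2) and the standard library are available. Lean on these libraries where they do the work, as an engineer would, in place of code of your own. Each camera call takes 0.05 s, during which the arm holds its last target. There are 200 camera calls.

## Task

Slide the blue scrap tray up against the dowel end of the grey sawing board, square and with no open gap, and leave it there. Then push the two brown offcuts, which are narrow enough to fit between the dowels, along the board and out through the gaps into the tray, without lifting them. The pale drilled plate is too wide for the gaps and is good stock: leave it where it lies on the board, and do not disturb the oil can or the tape measure.

Things in the scene. Friction and masses are not known exactly. Their poses are not given: they have to be found in the camera images.
- board: Grey-topped board on battens, fixed, 260 (x) by 240 mm (y), top 46 mm above the bench. Along its -y edge (robot's right) stand four dowels, 14 mm thick, 32 mm high above the top, at x = -120, -40, 40, 120, y = -108 mm; the three 66 mm gaps are centred on lanes x = -80, 0, 80 mm. Other edges open. Origin: centre of its underside, on the bench; z up.
- tray: Blue open tray, loose, about 0.6 kg, 270 (x) by 140 (y) by 40 mm high, walls 4 mm, on the bench beyond the dowel end of the board, one long wall (+y side) facing it, 40 to 75 mm away. Touching the board and centred, its origin is at x = 0, y = -190 mm in the board's frame. Origin: centre of its underside; z up.
- offcut_1: Brown wood offcut, 50 x 50 mm and 22 mm thick, lying flat on the board, each in its own lane in front of one gap between the dowels, turned up to 0.3 rad from square with the board. Narrow enough for the gaps. Origin: centre of its underside; z up.
- offcut_2: Brown wood offcut, 50 x 50 mm and 22 mm thick, lying flat on the board, each in its own lane in front of one gap between the dowels, turned up to 0.3 rad from square with the board. Narrow enough for the gaps. Origin: centre of its underside; z up.
- drilled_plate: Pale square wood plate with a 22 mm hole in its middle, 72 x 72 x 18 mm, loose, lying flat on the board in the third lane; too wide for the gaps. Origin: centre of its underside.
- oil_can: Blue oil can with red spout standing upright on the bench near the front, left of the board, 35 x 60 x 125 mm, loose. Origin: centre of its underside.
- tape_measure: Yellow tape measure standing on the bench beyond the tray, 38 x 76 x 64 mm, loose. Origin: centre of its underside.

How it is judged:
On the way:
1. the tray stands square against the dowel end of the board (gap under 12 mm, within 35 mm sideways, within 0.1 rad) (y of tray in the frame of board above -0.202 m and x of tray in the frame of board between -0.035 and 0.035 m and angle between the x axis of tray and the x axis of board, either way round below 0.1 rad), for 0.2 s.
At the end, for the whole second after the job is handed in: Both offcuts lie at rest inside the tray; the tray still stands against the dowel end of the board (gap under 12 mm, within 35 mm sideways of centred, within 0.1 rad of square); the drilled plate is within 30 mm of where it lay on the board (all of step 1 and x of offcut_1 in the frame of tray between -0.135 and 0.135 m and y of offcut_1 in the frame of tray between -0.07 and 0.07 m and z of each of offcut_1, offcut_2 in the frame of tray below 0.05 m and linear speed of each of offcut_1, offcut_2, tray below 0.02 m/s and x of offcut_2 in the frame of tray between -0.135 and 0.135 m and y of offcut_2 in the frame of tray between -0.07 and 0.07 m and distance of drilled_plate from where it was at the start of the episode below 0.03 m); the robot touches nothing.
It fails at once if an offcut is lifted more than 20 mm off the board's top (z of any of offcut_1, offcut_2 in the frame of board above 0.066 m).
It fails at once if the drilled plate is moved more than 30 mm (distance of drilled_plate from where it was at the start of the episode above 0.03 m).
It fails at once if the oil can or the tape measure is knocked over or moved more than 40 mm (distance of any of oil_can, tape_measure from where it was at the start of the episode above 0.04 m or angle between any of oil_can, tape_measure's own z axis and vertical above 0.5 rad).
It also fails if it takes over 51 s, if anything falls off the work surface, if the arm or the gripper's body presses on something with over 40 N, if the wrist force passes 120 N, or if a joint passes its speed limit or range.

## Working session

There is one attempt and no reset: what is moved stays moved. The work goes in short steps, Python scripts to look and compute and a tool call to move; the robot and the scene stay as the last step left them, time stands still between calls to the robot, and variables do not carry over. Pictures are saved under pics/ and viewed, at most 10 in all, crops included, and the job is handed in when it is done.

Besides the shell and the picture viewer there is one more tool, called after "Request:" as name([rows], argument=value, ...), one row to a line, values as JSON. drive_tool: Moves the arm, as the interface text tells. Its arguments: {"type":"object","properties":{"series":{"type":"array"}},"required":["series"]}

```bash
mkdir -p pics; cat > h.py <<'E'
import numpy as np, cv2
from bench import robot, imaging
def ray(cal,u,v,z):
    K=np.array(cal["intrinsics"]);R=np.array(cal["rotation"]);p=np.array(cal["position"])
    d=np.linalg.inv(K)@np.array([u,v,1.0]); d=R@np.array([d[0],-d[1],-d[2]])
    return p+d*(z-p[2])/d[2]
def save(img,n): cv2.imwrite("pics/"+n,img[:,:,::-1])
E
python3 - <<'E'
from h import *
o=robot.get_obs();print(o)
for n in("top","scene"):
    save(imaging.snapshot(n),n+"0.png");print(imaging.get_calibration(n))
E
```

```text
{'time': 0.0, 'joint_positions': array([-1.40612487e+00,  8.79598317e-02,  1.37224049e+00, -1.26456721e-05,
        1.68359543e+00, -1.03071053e-01]), 'qvel': array([ 3.13872944e-04,  1.13324838e-03, -1.79182295e-04, -4.46257217e-04,
        3.56761554e-04, -2.91336740e-05]), 'joint_torque': array([-6.96461611e-04, -3.40185750e+01, -3.02426112e+01,  7.17400527e-02,
        3.29566130e-02, -1.63750915e-04]), 'tool_pos': array([ 0.14543125, -0.52991471,  0.22930846]), 'ee_rot': array([-3.13939996e+00, -2.14171454e-04,  2.67740863e-01]), 'wrist_force': array([-0.12174086, -0.05273161,  0.19784269]), 'wrist_torque': array([-0.00349796,  0.0177127 ,  0.01058151]), 'finger_force': 0.0, 'width': 0.09429202523522881}
{'intrinsics': array([[608.96029346,   0.        , 317.82072098],
       [  0.        , 608.96029346, 240.76408392],
       [  0.        ,   0.        ,   1.        ]]), 'position': array([0.30838156, 0.06602207, 1.66454359]), 'rotation': array([ 0.12667492, -0.07287462, -1.54210975])}
{'intrinsics': array([[592.11239089,   0.        , 312.80230996],
       [  0.        , 592.11239089, 242.55842005],
       [  0.        ,   0.        ,   1.        ]]), 'position': array([-0.21896391,  1.22130665,  0.74492873]), 'rotation': array([ 1.1317365 , -0.02291932, -2.59736289])}
```

View pics/top0.png

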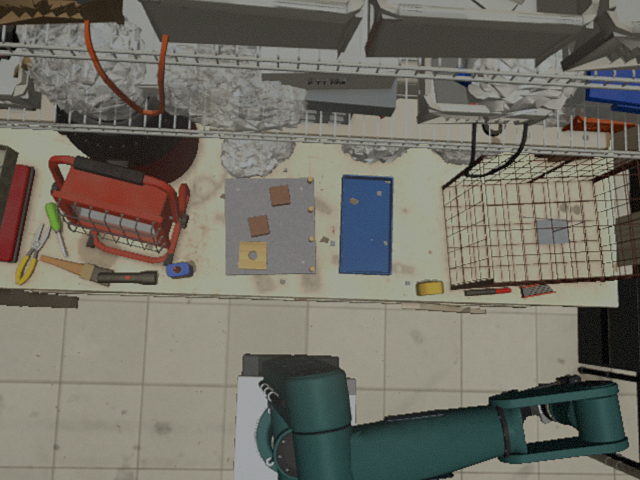

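View pics/scene0.png

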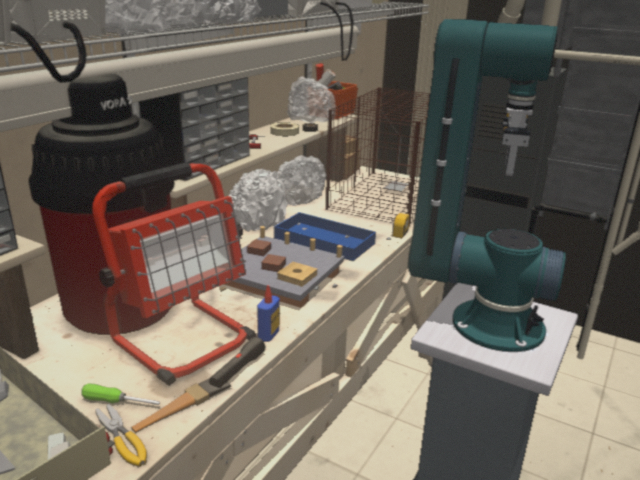

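The top picture shows the board at cols 225–316, rows 177–275, with dowels near col 311. The offcuts are at (280,196) and (259,226), and the plate is at (253,256). The tray covers cols 340–393, rows 175–275. The oil can is at (180,270) and the tape at (430,288). The scene view agrees with this and shows the shelf behind.

```bash
cat > h.py <<'E'
import numpy as np, cv2
from scipy.spatial.transform import Rotation as Ro
from bench import robot, imaging
def ray(cal,u,v,z):
    K=cal["intrinsics"];R=Ro.from_euler('xyz',cal["rotation"]).as_matrix();p=cal["position"]
    d=np.linalg.inv(K)@np.array([u,v,1.0]); d=R@np.array([d[0],-d[1],-d[2]])
    return p+d*(z-p[2])/d[2]
def save(img,n): cv2.imwrite("pics/"+n,img[:,:,::-1])
def rect(c,cal,z):
    P=np.array([ray(cal,u,v,z)[:2] for u,v in c.reshape(-1,2)],dtype=np.float32)*1000
    (x,y),(w,h),a=cv2.minAreaRect(P); a=(a+45)%90-45
    return f"c=({x:.0f},{y:.0f}) size {w:.0f}x{h:.0f} ang {a:.1f}deg"
def blobs(img,lo,hi,box,minA=60):
    hsv=cv2.cvtColor(img,cv2.COLOR_RGB2HSV); m=cv2.inRange(hsv,lo,hi)
    k=np.zeros_like(m); x0,x1,y0,y1=box; k[y0:y1,x0:x1]=255
    cs,_=cv2.findContours(m&k,cv2.RETR_EXTERNAL,cv2.CHAIN_APPROX_NONE)
    return [c for c in cs if cv2.contourArea(c)>minA]
SP={"tray":((105,120,50),(125,255,255),(300,410,165,285),.040,500),
 "offcut":((0,70,40),(14,200,200),(226,400,178,274),.068,80),
 "plate":((12,70,130),(28,220,255),(226,308,178,276),.064,200),
 "board":((0,0,60),(179,60,140),(215,320,170,285),.046,1500),
 "dowel":((8,60,120),(28,220,255),(304,318,172,276),.078,8),
 "tape":((18,120,120),(32,255,255),(410,450,275,300),.064,50),
 "can":((105,120,50),(125,255,255),(160,196,255,285),.1,50)}
def measure(img,cal,names=SP):
    for n in names:
        lo,hi,b,z,A=SP[n]
        for c in blobs(img,lo,hi,b,A): print(n,rect(c,cal,z))
E
python3 - <<'E'
from h import *
img=cv2.imread("pics/top0.png")[:,:,::-1].copy();cal=imaging.get_calibration("top")
measure(img,cal)
for u,v in((225,177),(316,177),(225,275),(316,275)):print(ray(cal,u,v,.046))
for u,v in((280,196),(259,226),(253,256),(311,180),(311,268)): print(img[v,u],cv2.cvtColor(img[v:v+1,u:u+1],cv2.COLOR_RGB2HSV)[0,0])
E
```

```text
tray c=(569,-177) size 136x263 ang -0.4deg
offcut c=(550,114) size 50x49 ang 13.4deg
offcut c=(634,61) size 50x49 ang 10.3deg
plate c=(473,126) size 71x71 ang 2.0deg
board c=(553,86) size 307x266 ang 0.8deg
dowel c=(442,-31) size 11x10 ang 1.7deg
dowel c=(521,-26) size 11x11 ang 1.7deg
dowel c=(601,-21) size 11x11 ang 1.7deg
dowel c=(682,-18) size 11x11 ang 1.8deg
tape c=(401,-351) size 31x59 ang 8.8deg
[0.68183772 0.2091879  0.046     ]
[ 0.69308573 -0.03617612  0.046     ]
[0.41804289 0.19657378 0.046     ]
[ 0.42618224 -0.04393592  0.046     ]
[114  87  71] [ 11  96 114]
[112  84  67] [ 11 102 112]
[119 118 115] [ 23   9 119]
[145 121  80] [ 19 114 145]
[162 141  97] [ 20 102 162]
```

```bash
python3 - <<'E'
from h import *
ct,cs=imaging.get_calibration("top"),imaging.get_calibration("scene")
for z in(0,.15,.25): print("cage",z,ray(ct,443,185,z),ray(ct,450,290,z))
for (u,v) in((150,93),(300,55)):
  for z in(.3,.4,.5,.6): print("shelf scene",u,z,ray(cs,u,v,z),"top wire",ray(ct,320,140,z)[0],ray(ct,320,160,z)[0])
E
```

```text
cage 0 [ 0.69737844 -0.40084611  0.        ] [ 0.40045512 -0.42130703  0.        ]
cage 0.15 [ 0.66232407 -0.35877438  0.15      ] [ 0.39215793 -0.37739147  0.15      ]
cage 0.25 [ 0.63895448 -0.33072656  0.25      ] [ 0.38662647 -0.34811443  0.25      ]
shelf scene 150 0.3 [ 1.43940434 -0.3727331   0.3       ] top wire 0.7205873066278827 0.6731449653442332
shelf scene 150 0.4 [ 1.06667762 -0.01446454  0.4       ] top wire 0.6903789828958153 0.6464134335368206
shelf scene 150 0.5 [0.6939509  0.34380402 0.5       ] top wire 0.660170659163748 0.6196819017294078
shelf scene 150 0.6 [0.32122419 0.70207258 0.6       ] top wire 0.6299623354316808 0.5929503699219951
shelf scene 300 0.3 [ 1.55698671 -1.59903982  0.3       ] top wire 0.7205873066278827 0.6731449653442332
shelf scene 300 0.4 [ 1.15783276 -0.96515257  0.4       ] top wire 0.6903789828958153 0.6464134335368206
shelf scene 300 0.5 [ 0.7586788  -0.33126533  0.5       ] top wire 0.660170659163748 0.6196819017294078
shelf scene 300 0.6 [0.35952485 0.30262192 0.6       ] top wire 0.6299623354316808 0.5929503699219951
```

Request:
drive_tool([
  [0.094,[0,0,0],[0,0,0]],
])

```text
time: 0.22
tool_pos: [0.1455, -0.5301, 0.2298]
ee_rot: [-3.14, -0.0, 0.268]
wrist_force: [-0.5, 0.1, -0.2]
width: 0.0944
finger_force: 0.0
```

```bash
cat >> h.py <<'E'
def to(x,y,z,yaw,roll=-np.pi,pitch=0):
    "shift (mm) and turn (rad) in current tool axes to reach a world pose"
    o=robot.get_obs();R=Ro.from_euler('xyz',o["ee_rot"]);T=Ro.from_euler('xyz',[roll,pitch,yaw])
    print("at",(o["tool_pos"]*1000).round(1),"shift",(R.inv().apply(np.array([x,y,z])-o["tool_pos"])*1000).round(1),"turn",(R.inv()*T).as_rotvec().round(3))
E
python3 -c "
from h import *
to(.33,-.27,.23,1.625)"
```

```text
at [ 145.5 -530.1  229.8] shift [ 2.468e+02 -2.020e+02  1.000e-01] turn [-1.000e-03 -1.000e-03 -1.357e+00]
```

Request:
drive_tool([
  [0.094,[0.247,-0.202,0],[0,0,-1.357]],
  [0.094,[0.247,-0.202,0],[0,0,-1.357]],
  [0.094,[0.247,-0.202,0],[0,0,-1.357]],
  [0.094,[0.247,-0.202,0],[0,0,-1.357]],
  [0.094,[0.247,-0.202,0],[0,0,-1.357]],
])

```text
time: 0.85
tool_pos: [0.3272, -0.2738, 0.2305]
ee_rot: [3.141, 0.0, 1.211]
wrist_force: [0.6, -0.4, -0.2]
width: 0.0938
finger_force: 0.0
```

```bash
python3 -c "
from h import *
to(.567,-.29,.2,1.625)"
```

```text
at [ 327.2 -273.8  230.5] shift [ 69.3 230.1  30.7] turn [ 0.001  0.    -0.414]
```

Request:
drive_tool([
  [0.094,[0.069,0.23,0.03],[0,0,-0.414]],
  [0.094,[0.069,0.23,0.03],[0,0,-0.414]],
  [0.094,[0.069,0.23,0.03],[0,0,-0.414]],
  [0.094,[0.069,0.23,0.03],[0,0,-0.414]],
  [0.094,[0.069,0.23,0.03],[0,0,-0.414]],
])

```text
time: 1.48
tool_pos: [0.5679, -0.2925, 0.1957]
ee_rot: [-3.136, -0.004, 1.622]
wrist_force: [-0.9, 0.1, -0.8]
width: 0.0939
finger_force: 0.0
```

```bash
python3 - <<'E'
from h import *
to(.567,-.290,.037,1.625)
to(.567,-.190,.037,1.625)
img=imaging.snapshot("top");save(img,"top1.png")
E
```

```text
at [ 567.9 -292.5  195.7] shift [  1.9   0.  158.7] turn [-0.005 -0.004 -0.003]
at [ 567.9 -292.5  195.7] shift [101.7   5.2 159.1] turn [-0.005 -0.004 -0.003]
```

View pics/top1.png

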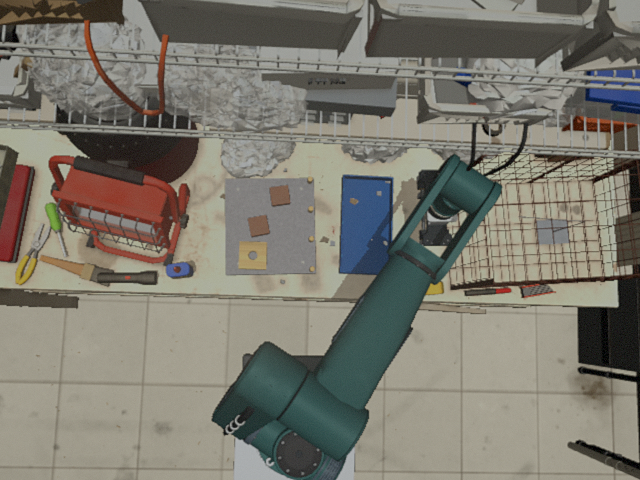

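The picture shows the gripper just beyond the tray's far wall (col ~433, rows 170–245), clear of the cage. I'll lower it and push.

Request:
drive_tool([
  [0.094,[0.001,0,0.06],[0,0,0]],
  [0.094,[0.001,0,0.12],[0,0,0]],
  [0.094,[0.001,0,0.158],[0,0,0]],
  [0.094,[0.001,0,0.158],[0,0,0]],
  [0.094,[0.016,0,0.158],[0,0,0]],
])

```text
time: 2.15
tool_pos: [0.5658, -0.2787, 0.0456]
ee_rot: [3.138, 0.003, 1.617]
wrist_force: [-0.1, 0.4, 0.1]
width: 0.0937
finger_force: 0.0
```

```bash
python3 -c "
from h import *
to(.571,-.177,.037,1.625)"
```

```text
at [ 565.8 -278.7   45.6] shift [101.4   9.9   8.4] turn [ 0.004  0.003 -0.008]
```

Request:
drive_tool([
  [0.094,[0.015,0.002,0.005],[0.004,0.003,-0.008]],
  [0.094,[0.03,0.002,0.005],[0.004,0.003,-0.008]],
  [0.094,[0.045,0.003,0.005],[0.004,0.003,-0.008]],
  [0.094,[0.06,0.004,0.005],[0.004,0.003,-0.008]],
  [0.094,[0.075,0.005,0.005],[0.004,0.003,-0.008]],
])

```text
time: 2.78
tool_pos: [0.5671, -0.2026, 0.0391]
ee_rot: [-3.139, 0.001, 1.628]
wrist_force: [-0.5, -4.8, 2.3]
width: 0.094
finger_force: 2.6
```

```bash
python3 -c "
from h import *
to(.571,-.186,.037,1.625)
img=imaging.snapshot('top');save(img,'top2.png');measure(img,imaging.get_calibration('top'))"
```

```text
at [ 567.1 -202.6   39.1] shift [16.4  4.9  2. ] turn [-0.002  0.001  0.003]
tray c=(561,-120) size 259x127 ang 1.6deg
offcut c=(550,114) size 50x48 ang 13.6deg
offcut c=(634,61) size 50x49 ang 10.9deg
plate c=(472,126) size 72x72 ang -0.3deg
board c=(565,84) size 285x244 ang 2.7deg
dowel c=(441,-31) size 13x10 ang 1.7deg
dowel c=(521,-26) size 11x11 ang 1.7deg
dowel c=(601,-21) size 11x11 ang 1.8deg
dowel c=(682,-18) size 11x11 ang 1.8deg
tape c=(400,-350) size 31x60 ang 7.4deg
```

Request:
drive_tool([
  [0.094,[0.006,0,0.001],[0,0,0]],
  [0.094,[0.011,0,0.001],[0,0,0]],
  [0.094,[0.014,0,0.001],[0,0,0]],
  [0.094,[0.014,0,0.001],[0,0,0]],
])

```text
time: 3.32
tool_pos: [0.566, -0.1886, 0.037]
ee_rot: [-3.138, -0.002, 1.627]
wrist_force: [1.0, -3.9, 3.7]
width: 0.0938
finger_force: 2.1
```

Request:
drive_tool([
  [0.094,[0.003,0,0],[0,0,0]],
  [0.094,[0.003,0,0],[0,0,0]],
])

```text
time: 3.58
tool_pos: [0.5657, -0.1856, 0.0367]
ee_rot: [-3.138, -0.002, 1.627]
wrist_force: [0.7, -3.6, 3.8]
width: 0.0939
finger_force: 2.2
```

Request:
drive_tool([
  [0.094,[0.003,0,0],[0,0,0]],
  [0.094,[0.003,0,0],[0,0,0]],
])

```text
time: 3.82
tool_pos: [0.5654, -0.1824, 0.0365]
ee_rot: [-3.138, -0.003, 1.627]
wrist_force: [0.2, -4.0, 1.8]
width: 0.094
finger_force: 2.1
```

Request:
drive_tool([
  [0.094,[0.003,0,0],[0,0,0]],
  [0.094,[0.003,0,0],[0,0,0]],
])

```text
time: 4.08
tool_pos: [0.5649, -0.1814, 0.0365]
ee_rot: [-3.137, 0.001, 1.625]
wrist_force: [-0.1, -8.7, 2.3]
width: 0.0938
finger_force: 4.4
```

```bash
python3 -c "
from h import *
img=imaging.snapshot('top');save(img,'top3.png');measure(img,imaging.get_calibration('top'),['tray','board'])
cv2.imwrite('pics/c3.png',cv2.resize(img[160:290,210:430,::-1],None,fx=3.5,fy=3.5,interpolation=cv2.INTER_CUBIC))"
```

```text
tray c=(559,-101) size 262x127 ang 1.7deg
board c=(561,87) size 299x255 ang 4.5deg
```

View pics/c3.png

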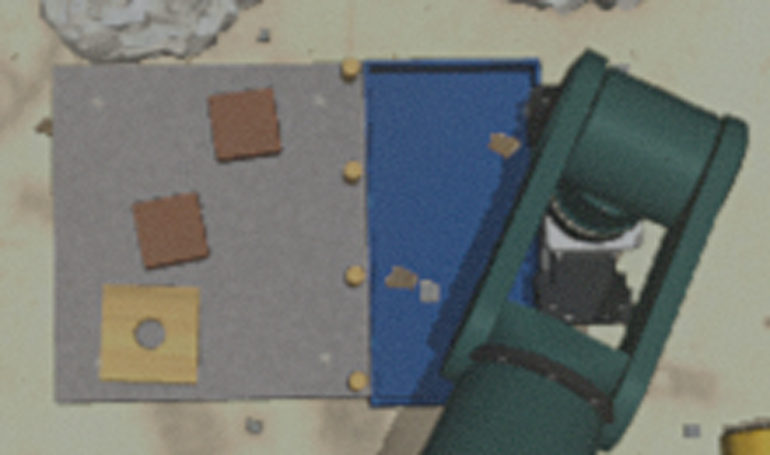

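The crop shows the tray wall flush with the board edge at col ~367 from row 62 to row 400. The push stalled with the force rising. I'll back off and go behind the far offcut.

Request:
drive_tool([
  [0.094,[-0.015,0,0],[0,0,0]],
  [0.06,[-0.018,0,-0.06],[0,0,0]],
  [0.03,[-0.018,0,-0.12],[0,0,0]],
  [0.025,[-0.018,0,-0.17],[0,0,0]],
  [0.025,[-0.018,0,-0.17],[0,0,0]],
])

```text
time: 4.75
tool_pos: [0.5688, -0.1977, 0.2113]
ee_rot: [3.138, -0.002, 1.628]
wrist_force: [0.3, 0.1, 0.3]
width: 0.0572
finger_force: 0.0
```

```bash
python3 -c "
from h import *
to(.633,.122,.15,1.625)"
```

```text
at [ 568.8 -197.7  211.3] shift [315.4  82.3  62.1] turn [ 0.004 -0.002  0.003]
```

Request:
drive_tool([
  [0.025,[0.06,0.016,0],[0,0,0]],
  [0.025,[0.12,0.031,0],[0,0,0]],
  [0.025,[0.18,0.047,0],[0,0,0]],
  [0.025,[0.24,0.063,0],[0,0,0]],
  [0.025,[0.3,0.078,0.02],[0,0,0]],
])

```text
time: 5.38
tool_pos: [0.627, 0.1066, 0.1864]
ee_rot: [-3.136, -0.005, 1.628]
wrist_force: [0.7, -0.6, 0.1]
width: 0.0249
finger_force: 0.0
```

```bash
python3 - <<'E'
from h import *
to(.633,.122,.077,1.625)
img=imaging.snapshot('top');save(img,'top4.png');cal=imaging.get_calibration('top');measure(img,cal,['tray','dowel'])
lo,hi,b,z,A=SP['tray']
c=max(blobs(img,lo,hi,b,A),key=cv2.contourArea)
print("blob rows/cols",c.reshape(-1,2).min(0),c.reshape(-1,2).max(0))
E
```

```text
at [627.  106.6 186.4] shift [ 14.5   7.5 109.4] turn [-0.006 -0.005  0.003]
tray c=(562,-102) size 265x129 ang 2.7deg
dowel c=(442,-31) size 11x10 ang 1.7deg
dowel c=(521,-26) size 11x11 ang 1.7deg
dowel c=(601,-22) size 12x12 ang -24.4deg
dowel c=(682,-18) size 11x11 ang 1.8deg
blob rows/cols [315 178] [363 275]
```

Request:
drive_tool([
  [0.025,[0.012,0.006,0.04],[0,0,0]],
  [0.025,[0.014,0.007,0.08],[0,0,0]],
  [0.025,[0.014,0.007,0.105],[0,0,0]],
  [0.025,[0.014,0.007,0.105],[0,0,0]],
])

```text
time: 5.92
tool_pos: [0.6292, 0.1186, 0.0769]
ee_rot: [-3.126, -0.004, 1.628]
wrist_force: [0.1, 0.1, 0.3]
width: 0.025
finger_force: 0.0
```

```bash
python3 - <<'E'
from h import *
to(.633,.122,.076,1.625)
b=lambda x,y:(.5557+x*.9985-y*.054,.084+y*.9985+x*.054)
to(*b(.079,-.085),.076,1.625)
to(*b(.080,-.120),.076,1.625)
img=imaging.snapshot('top');measure(img,imaging.get_calibration('top'),['offcut','plate'])
save(imaging.snapshot('scene')[200:340,180:420],'s4.png')
E
```

```text
at [629.2 118.6  76.9] shift [3.2 4.  0.8] turn [-0.016 -0.004  0.003]
at [629.2 118.6  76.9] shift [-115.6    3.4    0.4] turn [-0.016 -0.004  0.003]
at [629.2 118.6  76.9] shift [-150.6    4.3    0.3] turn [-0.016 -0.004  0.003]
```

View pics/s4.png

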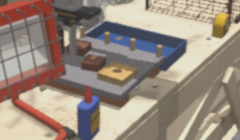

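The small crop shows the gripper down behind the far offcut, with the oil can standing and the plate in place. Now I'll push the offcut.

Request:
drive_tool([
  [0.025,[-0.015,0.002,0],[-0.016,0,0.003]],
  [0.025,[-0.03,0.003,0],[-0.016,0,0.003]],
  [0.025,[-0.045,0.003,0],[-0.016,0,0.003]],
  [0.025,[-0.06,0.003,0],[-0.016,0,0.003]],
  [0.025,[-0.075,0.003,0],[-0.016,0,0.003]],
])

```text
time: 6.65
tool_pos: [0.6404, 0.0426, 0.0828]
ee_rot: [3.129, -0.003, 1.624]
wrist_force: [0.7, 0.8, 0.4]
width: 0.025
finger_force: 0.4
```

```bash
python3 - <<'E'
from h import *
b=lambda x,y:(.5557+x*.9985-y*.054,.084+y*.9985+x*.054)
to(*b(.080,-.120),.076,1.625)
img=imaging.snapshot('top');save(img,'t5.png');measure(img,imaging.get_calibration('top'),['offcut','plate'])
cv2.imwrite('pics/c5.png',cv2.resize(img[160:290,210:430,::-1],None,fx=3,fy=3,interpolation=cv2.INTER_CUBIC))
E
```

```text
at [640.4  42.6  82.8] shift [-74.1  -2.4   6.6] turn [ 0.012 -0.003 -0.001]
offcut c=(548,121) size 50x33 ang 12.0deg
plate c=(473,129) size 71x66 ang 2.0deg
```

View pics/c5.png

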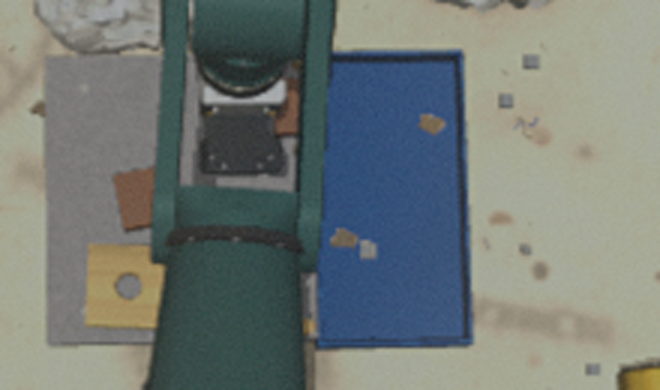

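The offcut (crop col ~290, row ~105) is ahead of the fingers and in its lane. I'll correct the height slightly and continue.

Request:
drive_tool([
  [0.025,[-0.015,-0.001,0.004],[0.008,0,0]],
  [0.025,[-0.03,-0.002,0.004],[0.008,0,0]],
  [0.025,[-0.045,-0.002,0.004],[0.008,0,0]],
  [0.025,[-0.06,-0.002,0.004],[0.008,0,0]],
])

```text
time: 7.2
tool_pos: [0.6416, -0.0174, 0.0783]
ee_rot: [3.138, -0.002, 1.624]
wrist_force: [-0.5, -0.6, -0.2]
width: 0.0254
finger_force: 0.0
```

```bash
python3 - <<'E'
from h import *
b=lambda x,y:(.5557+x*.9985-y*.054,.084+y*.9985+x*.054)
to(*b(.080,-.120),.076,1.625)
E
```

```text
at [641.6 -17.4  78.3] shift [-14.1  -0.3   2.3] turn [ 0.004 -0.002 -0.001]
```

Request:
drive_tool([
  [0.025,[-0.01,0,0.001],[0,0,0]],
  [0.025,[-0.02,0,0.001],[0,0,0]],
  [0.025,[-0.026,0,0.001],[0,0,0]],
  [0.025,[-0.026,0,0.001],[0,0,0]],
])

```text
time: 7.7
tool_pos: [0.643, -0.0424, 0.0774]
ee_rot: [3.137, -0.003, 1.624]
wrist_force: [0.1, 1.2, 0.5]
width: 0.0252
finger_force: 0.0
```

```bash
python3 - <<'E'
from h import *
img=imaging.snapshot('top');cal=imaging.get_calibration('top');measure(img,cal,['offcut','plate','tray'])
cv2.imwrite('pics/c6.png',cv2.resize(img[160:290,210:430,::-1],None,fx=3,fy=3,interpolation=cv2.INTER_CUBIC))
E
```

```text
offcut c=(550,114) size 49x48 ang 13.6deg
offcut c=(636,-99) size 20x52 ang -8.8deg
plate c=(472,126) size 72x72 ang -0.2deg
tray c=(562,-137) size 258x76 ang 1.9deg
```

View pics/c6.png

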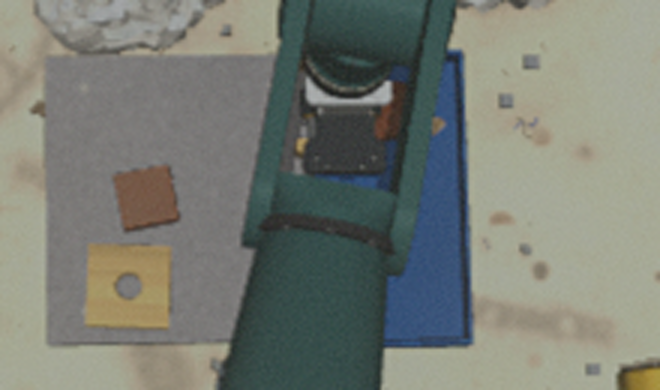

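The first offcut is in the tray (crop col ~390, row ~110), and the second and the plate are unmoved. I'll lift up and move on.

Request:
drive_tool([
  [0.025,[0,0,-0.05],[0,0,0]],
  [0.025,[0.03,-0.02,-0.09],[0,0,0]],
  [0.025,[0.08,-0.05,-0.09],[0,0,0]],
  [0.025,[0.13,-0.07,-0.09],[0,0,0]],
  [0.025,[0.18,-0.09,-0.09],[0,0,0]],
])

```text
time: 8.38
tool_pos: [0.5421, 0.1344, 0.168]
ee_rot: [3.137, -0.003, 1.625]
wrist_force: [0.5, 0.4, 0.0]
width: 0.025
finger_force: 0.0
```

```bash
python3 - <<'E'
from h import *
to(.548,.170,.1,1.625)
to(.548,.170,.076,1.625)
img=imaging.snapshot('top');cal=imaging.get_calibration('top');measure(img,cal,['offcut','plate','tray'])
E
```

```text
at [542.1 134.4 168. ] shift [35.   7.5 68.1] turn [ 0.005 -0.003 -0.   ]
at [542.1 134.4 168. ] shift [34.9  7.3 92.1] turn [ 0.005 -0.003 -0.   ]
offcut c=(635,-103) size 49x49 ang 6.3deg
tray c=(558,-102) size 257x128 ang 2.7deg
```

Request:
drive_tool([
  [0.025,[0.035,0.007,0.01],[0,0,0]],
  [0.025,[0.035,0.007,0.05],[0,0,0]],
  [0.025,[0.035,0.007,0.089],[0,0,0]],
  [0.025,[0.035,0.007,0.089],[0,0,0]],
  [0.025,[0.035,0.007,0.089],[0,0,0]],
])

```text
time: 9.05
tool_pos: [0.5495, 0.1684, 0.0802]
ee_rot: [3.135, -0.003, 1.624]
wrist_force: [0.5, 1.1, -0.3]
width: 0.0252
finger_force: 0.0
```

```bash
python3 - <<'E'
from h import *
b=lambda x,y:(.5557+x*.9985-y*.054,.084+y*.9985+x*.054)
to(*b(-.002,-.05),.077,1.625)
E
```

```text
at [549.5 168.4  80.2] shift [-134.6   -0.3    2.7] turn [ 0.006 -0.003 -0.001]
```

Request:
drive_tool([
  [0.025,[-0.015,0,0.002],[0.003,0,0]],
  [0.025,[-0.03,0,0.002],[0.003,0,0]],
  [0.025,[-0.045,0,0.002],[0.003,0,0]],
  [0.025,[-0.06,0,0.002],[0.003,0,0]],
  [0.025,[-0.075,0,0.002],[0.003,0,0]],
])

```text
time: 9.68
tool_pos: [0.5526, 0.092, 0.0765]
ee_rot: [3.141, -0.003, 1.624]
wrist_force: [-0.5, 0.2, 0.7]
width: 0.0249
finger_force: 0.4
```

Request:
drive_tool([
  [0.025,[-0.015,0,0],[0,0,0]],
  [0.025,[-0.03,0,0],[0,0,0]],
  [0.025,[-0.045,0,0],[0,0,0]],
])

```text
time: 10.05
tool_pos: [0.555, 0.0473, 0.0762]
ee_rot: [3.141, -0.003, 1.624]
wrist_force: [0.1, 0.9, 1.5]
width: 0.0254
finger_force: 0.4
```

```bash
python3 - <<'E'
from h import *
b=lambda x,y:(.5557+x*.9985-y*.054,.084+y*.9985+x*.054)
to(*b(0,-.108),.077,1.625)
img=imaging.snapshot('top');cal=imaging.get_calibration('top');measure(img,cal,['offcut','plate','tray'])
E
```

```text
at [555.   47.3  76.2] shift [-71.4   2.7  -1. ] turn [ 0.001 -0.003 -0.001]
offcut c=(635,-103) size 48x49 ang 6.8deg
plate c=(473,138) size 71x47 ang 2.2deg
tray c=(559,-104) size 261x128 ang 1.7deg
```

Request:
drive_tool([
  [0.025,[-0.015,0.002,0],[0,0,0]],
  [0.025,[-0.03,0.003,0],[0,0,0]],
  [0.025,[-0.045,0.003,0],[0,0,0]],
  [0.025,[-0.06,0.003,0],[0,0,0]],
])

```text
time: 10.6
tool_pos: [0.5613, -0.0125, 0.0761]
ee_rot: [3.141, -0.003, 1.624]
wrist_force: [-0.2, 0.1, 0.1]
width: 0.0252
finger_force: 0.1
```

Request:
drive_tool([
  [0.025,[-0.012,0,0],[0,0,0]],
  [0.025,[-0.024,0,0],[0,0,0]],
  [0.025,[-0.036,0,0],[0,0,0]],
  [0.025,[-0.036,0,0],[0,0,0]],
])

```text
time: 11.1
tool_pos: [0.5632, -0.0483, 0.076]
ee_rot: [3.141, -0.003, 1.623]
wrist_force: [0.6, 0.3, 0.0]
width: 0.0249
finger_force: 0.0
```

Lift and retreat to look.

Request:
drive_tool([
  [0.025,[0,0,-0.05],[0,0,0]],
  [0.025,[0,0,-0.1],[0,0,0]],
  [0.025,[0.05,-0.03,-0.12],[0,0,0]],
  [0.025,[0.1,-0.06,-0.12],[0,0,0]],
  [0.025,[0.15,-0.09,-0.12],[0,0,0]],
])

```text
time: 11.72
tool_pos: [0.4642, 0.0989, 0.197]
ee_rot: [3.139, -0.004, 1.624]
wrist_force: [-0.3, 0.9, 0.1]
width: 0.0249
finger_force: 0.0
```

Request:
drive_tool([
  [0.025,[-0.0,-0.05,-0.03],[0,0,0]],
  [0.025,[0,-0.1,-0.03],[0,0,0]],
  [0.025,[0,-0.15,-0.03],[0,0,0]],
  [0.025,[0,-0.15,-0.03],[0,0,0]],
])

```text
time: 12.22
tool_pos: [0.3134, 0.0895, 0.2268]
ee_rot: [3.137, -0.003, 1.626]
wrist_force: [0.5, 0.1, 0.6]
width: 0.0253
finger_force: 0.0
```

```bash
python3 - <<'E'
from h import *
img=imaging.snapshot('top');cal=imaging.get_calibration('top');measure(img,cal)
cv2.imwrite('pics/c7.png',cv2.resize(img[160:300,160:450,::-1],None,fx=2.7,fy=2.7,interpolation=cv2.INTER_CUBIC))
E
```

```text
tray c=(558,-103) size 257x129 ang 2.6deg
offcut c=(556,-75) size 49x19 ang 1.5deg
offcut c=(635,-102) size 46x46 ang 2.4deg
plate c=(473,126) size 71x71 ang 2.0deg
board c=(552,82) size 317x248 ang 4.2deg
dowel c=(442,-31) size 11x10 ang 1.7deg
dowel c=(521,-26) size 11x11 ang 1.7deg
dowel c=(602,-22) size 11x11 ang -42.6deg
dowel c=(682,-18) size 11x11 ang 1.8deg
tape c=(400,-350) size 31x60 ang 6.9deg
```

View pics/c7.png

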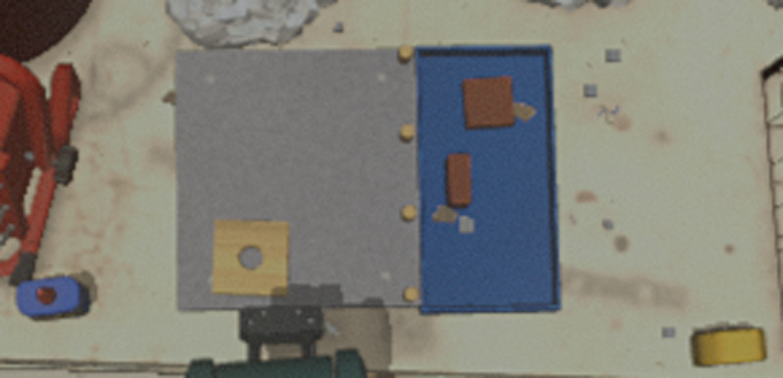

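The second offcut is in the tray, standing stably on its edge (crop (458,180)). The first lies flat at (488,102). The tray is flush with the board, the plate has not moved, and the can and tape are untouched. I'm handing it in.

```bash
python3 -c "
from bench import robot
print(robot.close_job())"
```

```text
the job is handed in; nothing more can be done
None
```

I handed the job in (no verdict was returned): the tray is flush and square against the board, and both offcuts are inside it, one flat and one standing on its edge; the plate, oil can and tape measure were not disturbed.

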